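Rock the V-block out of its sprung nest

ROBOT

A 6-joint arm with a two-finger parallel gripper is mounted at the origin on a cart in front of the work surface, level with it; the furniture and walls round the work are solid. World frame = base frame: x ahead of the robot, y to its left, z up, the work surface at z = 0. Lengths are in m, angles in degrees, forces in N, time in s.
With the tool pointing down it reaches from about 0.375 to 0.9 m from the base axis. Payload 3.1 kg.
Tool frame: the origin (TCP) lies between the finger pads; the fingertips stand 11 mm ahead of it and the grasp point (between the pads) lies 8 mm behind it; z points along the fingers, y is the line along which they close (so a half turn about z gives the same grasp; the last joint's range is limited). The gripper opens to 87 mm and grips with 3 to 60 N. Pads are 19 mm wide; open, the fingers measure 117 mm over their backs; the gripper's body (75 mm by 190 mm) begins 51 mm behind the grasp point.
Start: joints at [-80.587, 30.224, 82.088, -0, 67.689, -10.227], TCP at [0.21, -0.589, 0.207] pointing down, gripper open.
Joint ranges: [-176.69, 176.69], [-43.24, 126.21], [12.49, 139.97], [-82, 262], [0, 151.66], [-163.58, 163.58]. Speed limits (degrees/s): [159.86, 159.86, 180, 180, 180, 180].

INTERFACE

Orientations are given as a 3x3 rotation matrix whose columns are the frame's x, y, z axes.
In Python, from rig import bot, viewer, workorder, nets gives the robot as it stands. The module is installed in compiled form; this text tells all that it offers.
- The arm moves only by the tool move_arm, never from a script. Its argument "increments" is a list of rows, each a list of 7 numbers: the shift along the tool's x, y, z normalised to -1 to 1, where 1 is 0.3 m, then the turn, a rotation vector about the tool's x, y, z normalised to -1 to 1, where 1 is pi rad, then the opening, from 0 (shut) to 1 (fully open). In form: [[tx, ty, tz, wx, wy, wz, grip], ...]. A call has 1 to 10 rows; each row is the pose to reach, as a shift and turn from the pose commanded when the call began, along the tool's axes at that moment, turning the shorter way round; what a row does not reach only later rows make up. A row lasts 1/12 s, in which the tool goes at most 41.7 mm and 7.16 degrees, less where a joint would pass 70% of its speed; a pose out of reach is approached as far as the arm can. A call with a number of a shift or a turn outside -1 to 1 is refused whole. A call with a gripper value outside its range is refused whole. The fingers move at their own pace and stop on an object; the grip force is fixed at half the most. Time passes only in rows, so rows that repeat a pose let the fingers close. It gives the time, the measured TCP pose, the force, the opening and the grip force at its end, in the units of the state.
- bot.read_state(): the state, without advancing time (a new reading comes with each control period).
- viewer.capture(name): name is "scene" or "top" or "wrist"; returns a dict with "image" (384x512x3 uint8, blue, green, red), "K" (3x3 intrinsics, pixels), "dist" ([k1, k2, p1, p2, k3] as OpenCV has them; the pictures are not rectified), "eye" and "orientation" of the camera in the world. Camera axes: x right, y up, looking along -z (the intrinsics and any distortion apply to the point x, -y, -z); pixel columns grow to the right and rows downward; lengths in m; the calibration is good to about 2 mm. A picture is of the moment at which its call begins. There is no depth.
- workorder.hand_in(): hands the job in; it is judged then, once.
Trained networks look in the newest picture that a camera, given by its name, has taken for a name from the list of things; names that differ only in an ending like _2 or _b are one class to them, and where a whole thing is asked for, a point or a joint stands for the part that bears it (a point fixed in the world has none). Each returns a list of dicts, best first, with "conf" (0 to 1); they miss things now and then, are a little off and sometimes report something else, mostly with a low value. They report only what shows in the picture. A call takes as long as a camera call. They do not tell look-alikes from the thing itself.
- nets.find_in(camera, thing): "location" ([column, row] in pixels, amid what is visible of it).
The state is a dict: "time_s": time; "joint_positions": joint angles; "qvel": joint speeds; "tau": joint torques, N m; "position": TCP position; "tcp_rot": TCP orientation; "force": force on the tool from outside, world axes, zero at the start; "moment": the same for the moment, N m; "opening": opening from 0.0 (shut) to 1.0 (fully open); "grasp_force": force on a finger pad.
Only numpy, scipy, OpenCV 4.12 (cv2) and the standard library are available. Lean on these libraries where they do the work, as an engineer would, in place of code of your own. Each camera call takes 0.05 s, during which the arm holds its last target. There are 200 camera calls.

TASK

Three locating blocks sit tight in the sprung nests of the rack. Grip the one with the V-shaped head and rock it loose from end to end instead of pulling it straight out: with the block still down in its nest, tip it so that its end nearer the robot comes up (about 5 to 10 degrees), then tip it over the other way so that its far end comes up as much, and go on like that until it is free. Finish holding it in the gripper, upright and about 2 cm clear above its own nest; do not let go or put it down, and leave the other two blocks, the rack and the rest of the bench as they are.

Things in the scene. Friction and masses are not known exactly. Their poses are not given: they have to be found in the camera images.
- nest_rack: Steel rack fixed to the bench: plate 116 (x) x 252 (y) x 12 mm, three like nests along y at -88, 0, +88 mm. Origin: centre of its underside; x away from the robot (yaw up to 0.35 rad either way), y left, z up. Nest floor z = 12, rim of the grey walls z = 28 mm; inside 60 (x) x 27 (y) mm; side walls 5, end walls 14 mm thick. Blocks have 5 mm play at each end, 1.5 mm at each side.
- v_block: Bare metal block, 150 g: foot 50 (x) x 24 (y) x 20 mm, on it a lug 30 (x) x 24 (y) mm up to z = 52 mm. Origin: centre of the underside; z up, x along the length to the far end (the rack's +x). Head: an open V cradle, arms spreading in x to 47 mm, 24 mm wide in y, top at 72 mm. In any of the three nests, underside on its floor. Grip it from above across the 24 mm width, fingertips just above the rim.
- flat_block: Bare metal block, 150 g: foot 50 (x) x 24 (y) x 20 mm, on it a lug 30 (x) x 24 (y) mm up to z = 64 mm. Origin: centre of the underside; z up, x along the length to the far end (the rack's +x). Plain flat top, nothing on it. In another nest; stays there.
- stud_block: Bare metal block, 150 g: foot 50 (x) x 24 (y) x 20 mm, on it a lug 30 (x) x 24 (y) mm up to z = 50 mm. Origin: centre of the underside; z up, x along the length to the far end (the rack's +x). A round stud 18 mm in diameter stands on the lug, up to 67 mm high. In another nest; stays there.
- nest0 (a point): Centre of the floor of the nest at the rack's -y end (right). In every nest a round-nosed spring plunger in each end wall, 9 mm above the floor, snaps into a 1.5 mm deep groove in the block's end. Pulling straight up takes 25 to 35 N; tipping one end up while the other stays put, about 10 N and 1 N m, 60 N of grip is enough. Loose once both ends are 14 mm up.
- nest1 (a point): Centre of the floor of the middle nest.
- nest2 (a point): Centre of the floor of the nest at the rack's +y end (left).
- flux_tin: Round open tin, 46 mm wide, 16 mm high, bystander. Origin at the centre of its underside.
- hex_driver: Small grey screwdriver lying flat, 95 mm long, 12 mm thick, bystander. Origin at the centre of its underside.
- part_tray: Tin tray of screws, 70 x 120 x 19 mm, bystander. Origin at the centre of its underside.
- tape_roll: Roll of black tape lying flat, 58 mm wide, 19 mm high, bystander. Origin at the centre of its underside.
Mind the look-alikes: they are no part of the job. Leave any blue or pink look-alike of the v_block alone.

How it is judged (in metres and radians):
On the way, in this order (a step that is already met when the one before it is completed fails the run):
1. with the block still down in its nest, its near end is tipped up (at least 3 degrees) (angle between v_block's own x axis and vertical above 1.6228 rad and z of v_block in the frame of nest_rack below 0.024 m and contact force between the fingers and v_block above 1 N), for 0.1 s.
2. then, its foot still inside the nest, its far end is tipped up (at least 3 degrees) (angle between v_block's own x axis and vertical below 1.5188 rad and z of v_block in the frame of nest_rack below 0.03 m and contact force between the fingers and v_block above 1 N), for 0.1 s.
At the end, for the whole second after the job is handed in: The V-block is held still in the fingers, upright within 0.2 rad, its underside 6 to 50 mm above the rim of the nest it came from and within 30 mm of that nest's centre sideways, touching nothing of the rack; the other two blocks still sit in their nests (moved less than 4 mm) (z of v_block in the frame of nest_rack between 0.034 and 0.078 m and (horizontal distance between v_block and nest0 below 0.03 m or horizontal distance between v_block and nest1 below 0.03 m or horizontal distance between v_block and nest2 below 0.03 m) and distance of v_block from where it was at the start of the episode below 0.075 m and angle between v_block's own z axis and vertical below 0.2 rad and contact force between the fingers and v_block above 1 N and contact force between v_block and nest_rack below 0.1 N and linear speed of v_block below 0.02 m/s and distance of each of flat_block, stud_block from where it was at the start of the episode below 0.004 m); the arm keeps its last pose, push and grip.
It fails at once if another block is pulled up or pushed about (6 mm) (distance of any of flat_block, stud_block from where it was at the start of the episode above 0.006 m).
It fails at once if a bystander is moved (15 mm) (distance of any of flux_tin, hex_driver, part_tray, tape_roll from where it was at the start of the episode above 0.015 m).
It also fails if it takes over 40 s, if anything falls off the work surface, if the arm or the gripper's body presses on something with over 40 N, if the wrist force passes 120 N, or if a joint passes its speed limit or range.

## Working session

There is one attempt and no reset: what is moved stays moved. The work goes in short steps, Python scripts to look and compute and a tool call to move; the robot and the scene stay as the last step left them, time stands still between calls to the robot, and variables do not carry over. Pictures are saved under pics/ and viewed, at most 10 in all, crops included, and the job is handed in when it is done.

Besides the shell and the picture viewer there is one more tool, called after "Request:" by a JSON object that holds its "fn" and its "kwargs", one argument or row to a line. move_arm: Moves the arm, as the interface text tells. Its arguments: {"type":"object","properties":{"increments":{"type":"array"}},"required":["increments"]}

```bash
mkdir -p pics; cat > h.py <<'E'
import numpy as np, cv2
from rig import bot, viewer, workorder, nets
def ray(c,px):
    u=cv2.undistortPoints(np.array([[px]],float),np.array(c["K"]),np.array(c["dist"]))[0,0]
    R=np.array(c["orientation"]);d=R@np.array([u[0],-u[1],-1.]);return np.array(c["eye"]),d
def onz(c,px,z):
    e,d=ray(c,px);return e+d*(z-e[2])/d[2]
def proj(c,P):
    R=np.array(c["orientation"]);p=(np.atleast_2d(P)-np.array(c["eye"]))@R;p=p*[1,-1,-1]
    return cv2.projectPoints(p,np.zeros(3),np.zeros(3),np.array(c["K"]),np.array(c["dist"]))[0][:,0]
E
python3 - <<'E'
from h import *
ims=[]
for n in("scene","top"):
    c=viewer.capture(n);ims.append(c["image"]);cv2.imwrite(f"pics/{n}0.png",c["image"])
    print(n,np.round(c["eye"],3))
    for t,z in(("v_block",.05),("flat_block",.05),("stud_block",.05),("nest_rack",.02),("flux_tin",.01),("part_tray",.01),("tape_roll",.01),("hex_driver",.01)):
        for d in nets.find_in(n,t)[:3]: print(t,round(d["conf"],2),np.round(d["location"]),np.round(onz(c,d["location"],z),3))
s=bot.read_state();print(s["time_s"],np.round(s["tcp_rot"],3),s["force"])
E
```

```text
scene [0.017 0.937 0.619]
v_block 0.89 [231. 282.] [0.441 0.368 0.05 ]
v_block 0.69 [221. 212.] [0.627 0.143 0.05 ]
v_block 0.63 [241. 232.] [0.526 0.202 0.05 ]
flat_block 0.79 [264. 220.] [0.509 0.123 0.05 ]
stud_block 0.51 [290. 206.] [0.483 0.026 0.05 ]
nest_rack 0.87 [264. 238.] [0.489 0.156 0.02 ]
flux_tin 0.73 [328. 194.] [ 0.452 -0.16   0.01 ]
flux_tin 0.31 [240. 233.] [0.564 0.154 0.01 ]
part_tray 0.78 [188. 200.] [0.796 0.08  0.01 ]
tape_roll 0.64 [262. 236.] [0.506 0.139 0.01 ]
tape_roll 0.59 [150. 241.] [0.739 0.3   0.01 ]
hex_driver 0.69 [263. 237.] [0.5   0.141 0.01 ]
top [ 0.312 -0.007  1.519]
v_block 0.7 [160. 203.] [0.546 0.314 0.05 ]
v_block 0.57 [188. 216.] [0.509 0.212 0.05 ]
v_block 0.52 [151. 230.] [0.448 0.335 0.05 ]
nest_rack 0.59 [215. 223.] [0.5  0.12 0.02]
flux_tin 0.65 [297. 244.] [ 0.454 -0.177  0.01 ]
part_tray 0.72 [233. 145.] [0.795 0.086 0.01 ]
tape_roll 0.44 [170. 149.] [0.754 0.316 0.01 ]
hex_driver 0.53 [333. 262.] [ 0.404 -0.307  0.01 ]
hex_driver 0.48 [233. 144.] [0.796 0.088 0.01 ]
0.9 [[ 0.942  0.336  0.   ]
 [ 0.336 -0.942  0.   ]
 [ 0.    -0.    -1.   ]] [0.96919803 0.26637929 0.67813273]
```

View pics/scene0.png

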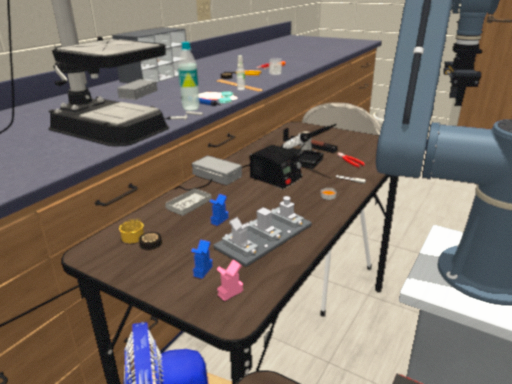

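View pics/top0.png

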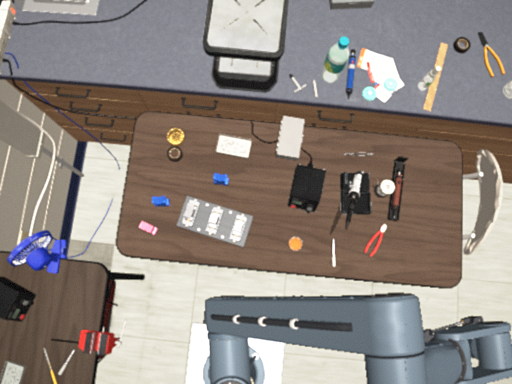

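The scene picture shows the grey rack around (264,234). Its grey blocks sit at about (240,230), (264,218) and (289,206), and the blue and pink look-alikes stand beside it. I'll zoom in on the rack.

```bash
python3 - <<'E'
import cv2,numpy as np
a=cv2.imread("pics/scene0.png")[190:270,205:325];b=cv2.imread("pics/top0.png")[185:255,165:265]
a=cv2.resize(a,(600,400),interpolation=cv2.INTER_CUBIC)[:300];
a=cv2.resize(cv2.imread("pics/scene0.png")[190:265,205:325],(480,300),interpolation=cv2.INTER_CUBIC)
b=cv2.resize(b,(480,300),interpolation=cv2.INTER_CUBIC)
cv2.imwrite("pics/crop0.png",np.vstack([a,b]))
im=cv2.imread("pics/top0.png").astype(int)
m=((im.min(2)>75)&(im.max(2)-im.min(2)<30)).astype(np.uint8);m[:185]=0;m[258:]=0;m[:,:165]=0;m[:,265:]=0
m=cv2.morphologyEx(m,cv2.MORPH_CLOSE,np.ones((3,3)))
n,l,s,cc=cv2.connectedComponentsWithStats(m);k=1+s[1:,4].argmax()
r=cv2.minAreaRect(np.argwhere(l==k)[:,::-1].astype(np.float32));print(r,s[k])
print(cv2.boxPoints(r))
E
```

```text
((214.5392303466797, 220.81039428710938), (72.09806060791016, 34.011962890625), 17.700428009033203) [ 176  195   78   53 2416]
[[175.02629 226.05093]
 [185.3673  193.64914]
 [254.05217 215.56985]
 [243.71117 247.97165]]
```

View pics/crop0.png

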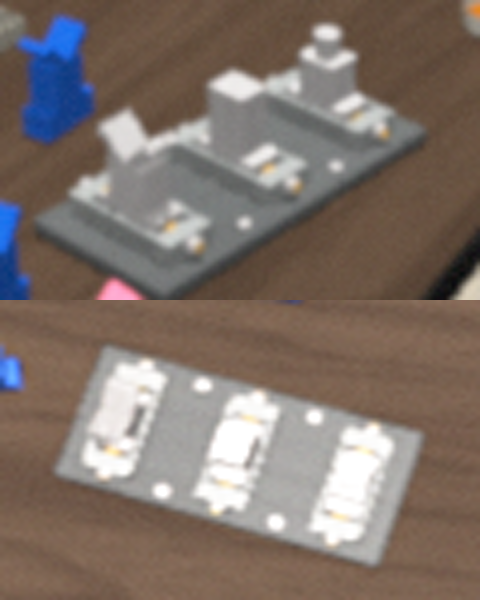

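The V-block is in the left (+y) nest, nest2, at about (108,410) in the crop. The flat block is in the middle nest and the stud block in the right one. Next I'll work out the rack pose.

```bash
python3 - <<'E'
from h import *
from scipy.optimize import least_squares
c=viewer.capture("top")
px=[[54,472],[108,346],[424,433],[378,566]]
px=[[165+x/4.8,185+(y-300)/(300/70)] for x,y in px]
P=np.array([onz(c,p,.012) for p in px]);print(P.round(3),np.linalg.norm(P-np.roll(P,1,0),axis=1))
M=np.array([[-.058,.126],[.058,.126],[.058,-.126],[-.058,-.126]])
f=lambda v:(M@np.array([[np.cos(v[2]),np.sin(v[2])],[-np.sin(v[2]),np.cos(v[2])]])+v[:2]-P[:,:2]).ravel()
r=least_squares(f,[.5,.12,0]);v=r.x;print(v,np.abs(r.fun).max())
n2=v[:2]+.088*np.array([-np.sin(v[2]),np.cos(v[2])]);print("nest2",n2)
s=bot.read_state();R=np.array(s["tcp_rot"]);p=np.array(s["position"])
# hover: tool x = rack x or -rack x
t=np.array([*n2,.20]);print("shift",(R.T@(t-p))/.3)
yt=np.degrees(np.arctan2(R[1,0],R[0,0]));print(yt,np.degrees(v[2]))
E
```

```text
[[ 0.478  0.255  0.012]
 [ 0.587  0.229  0.012]
 [ 0.538 -0.014  0.012]
 [ 0.425  0.009  0.012]] [0.25183333 0.11274025 0.24763724 0.11521202]
[ 0.50687734  0.12005358 -0.20807519] 0.002419060802480444
nest2 [0.52505611 0.20615545]
shift [ 1.87932036 -2.14221795  0.02431323]
19.643051133077996 -11.92183040915978
```

Request:
{"fn": "move_arm", "kwargs": {
  "increments": [
    [0.94,-1,0,0,0,0,0.7],
    [0.94,-1,0,0,0,0,0.7],
    [0.94,-1,0,0,0,0,0.7],
    [0.94,-1,0,0,0,0,0.7],
    [0.94,-1,0,0,0,0,0.7],
    [0.94,-1,0,0,0,0,0.7],
    [0.94,-1,0,0,0,0,0.7],
    [0.94,-1,0,0,0,0,0.7],
    [0.94,-1,0,0,0,0,0.7],
    [0.94,-1,0,0,0,0,0.7]
  ]
}}

```text
time_s: 1.78
position: [0.3752, -0.2089, 0.2076]
tcp_rot: [[0.942, 0.336, 0.0], [0.336, -0.942, 0.0], [0.0, 0.0, -1.0]]
force: [0.3, 0.3, -0.7]
opening: 0.705
grasp_force: 0.0
```

Request:
{"fn": "move_arm", "kwargs": {
  "increments": [
    [0.94,-1,0,0,0,0.175,0.7],
    [0.94,-1,0,0,0,0.175,0.7],
    [0.94,-1,0,0,0,0.175,0.7],
    [0.94,-1,0,0,0,0.175,0.7],
    [0.94,-1,0,0,0,0.175,0.7],
    [0.94,-1,0,0,0,0.175,0.7],
    [0.94,-1,0,0,0,0.175,0.7],
    [0.94,-1,0,0,0,0.175,0.7],
    [0.94,-1,0,0,0,0.175,0.7],
    [0.94,-1,0,0,0,0.175,0.7]
  ]
}}

```text
time_s: 2.62
position: [0.5275, 0.1389, 0.2076]
tcp_rot: [[0.979, -0.205, 0.001], [-0.205, -0.979, -0.0], [0.001, -0.0, -1.0]]
force: [0.7, -1.6, 0.5]
opening: 0.701
grasp_force: 0.0
```

```bash
python3 - <<'E'
from h import *
s=bot.read_state();print(s["time_s"],s["position"],np.round(s["joint_positions"],1),np.round(s["tcp_rot"],3))
c=viewer.capture("wrist");cv2.imwrite("pics/w1.png",c["image"]);print(c["eye"])
for t in("v_block","nest2"):print(t,nets.find_in("wrist",t)[:3])
np.save("n",0)
E
```

```text
2.6167 [0.5275076  0.13893349 0.20760042] [  3.   24.1  93.6  -0.   62.3 104.9] [[ 0.979 -0.205  0.001]
 [-0.205 -0.979 -0.   ]
 [ 0.001 -0.    -1.   ]]
[0.59538384 0.12588582 0.38410404]
v_block [{'location': [256.4, 66.8], 'conf': 0.96}, {'location': [204.7, 188.7], 'conf': 0.6}, {'location': [120.2, 186.9], 'conf': 0.6}]
nest2 [{'location': [271.9, 168.4], 'conf': 0.58}]
```

View pics/w1.png

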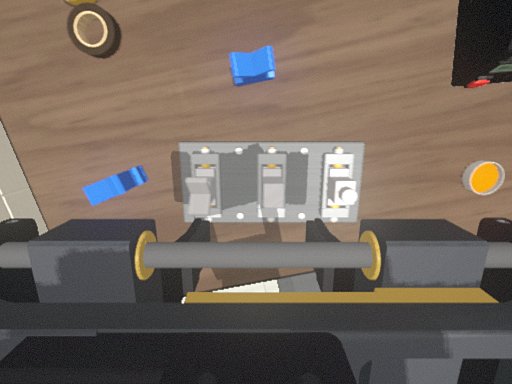

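The wrist view shows the rack with its plate corners at about (179,142), (363,142), (357,220) and (184,222). The V-block is in the left nest at about (203,190). I'll refine the pose from these corners.

```bash
python3 - <<'E'
from h import *
from scipy.optimize import least_squares
c=viewer.capture("wrist");im=c["image"]
top=viewer.capture("top")
M=np.array([[.058,.126,.012],[.058,-.126,.012],[-.058,-.126,.012],[-.058,.126,.012]])
def T(v,X):
    X=np.atleast_2d(X);cs,sn=np.cos(v[2]),np.sin(v[2]);return np.c_[X[:,0]*cs-X[:,1]*sn+v[0],X[:,0]*sn+X[:,1]*cs+v[1],X[:,2]]
obs=np.array([[179,142],[363,142],[357,220],[184,222]],float)
r=least_squares(lambda v:(proj(c,T(v,M))-obs).ravel(),[.507,.12,-.208]);v=r.x
print(v,r.fun.round(1))
n2=T(v,[0,.088,.012])[0];print("nest2",n2)
# overlay: plate + v block lug/head outline
o=cv2.resize(im,None,fx=2,fy=2,interpolation=cv2.INTER_CUBIC)
def poly(X,col):cv2.polylines(o,[(2*proj(c,T(v,X))+.5).astype(int)],True,col,1)
poly(M,(0,0,255))
for y in(.088,0,-.088):
    poly(np.array([[sx*.030,y+sy*.0135,.028] for sx,sy in((1,1),(1,-1),(-1,-1),(-1,1))]),(0,255,0))
poly(np.array([[.0235,.1,.084],[.0235,.076,.084],[-.0235,.076,.084],[-.0235,.1,.084]]),(255,0,255))
cv2.imwrite("pics/ov.png",o[240:480,320:760])
s=bot.read_state();R=np.array(s["tcp_rot"]);p=np.array(s["position"])
print((R.T@(np.array([n2[0],n2[1],.045])-p))/.3, (np.degrees(np.arctan2(R[1,0],R[0,0]))-np.degrees(v[2]))/180)
E
```

```text
[ 0.51088474  0.12501648 -0.19546614] [-2.1 -0.5  2.2 -1.6  0.6  2.1 -0.7  0.9]
nest2 [0.52797644 0.21134071 0.012     ]
[-0.04502143 -0.24552705  0.54007882] -0.0033488311334097256
```

View pics/ov.png

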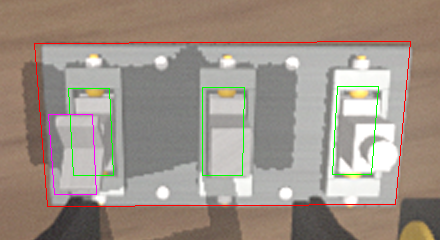

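Request:
{"fn": "move_arm", "kwargs": {
  "increments": [
    [-0.049,-0.228,0.28,0,0,0,0.6],
    [-0.049,-0.228,0.28,0,0,0,0.6],
    [-0.049,-0.228,0.28,0,0,0,0.6],
    [-0.049,-0.228,0.28,0,0,0,0.6],
    [-0.049,-0.228,0.28,0,0,0,0.6]
  ]
}}

```text
time_s: 3.28
position: [0.5255, 0.2053, 0.1225]
tcp_rot: [[0.979, -0.206, -0.003], [-0.206, -0.979, -0.001], [-0.003, 0.002, -1.0]]
force: [-0.1, 0.2, -0.4]
opening: 0.6
grasp_force: 0.0
```

```bash
python3 - <<'E'
from h import *
s=bot.read_state();print(s["time_s"],s["position"],np.round(s["joint_positions"],1),np.round(s["tcp_rot"],3))
c=viewer.capture("wrist");print(c["eye"])
v=[.5095,.1225,-.205]
o=cv2.resize(c["image"],None,fx=1.5,fy=1.5)
cs,sn=np.cos(v[2]),np.sin(v[2])
def poly(X,col):
    X=np.array(X);X=np.c_[X[:,0]*cs-X[:,1]*sn+v[0],X[:,0]*sn+X[:,1]*cs+v[1],X[:,2]]
    cv2.polylines(o,[(1.5*proj(c,X)+.5).astype(int)],True,col,1)
Q=((1,1),(1,-1),(-1,-1),(-1,1))
poly([[sx*.0235,.088+sy*.012,.084] for sx,sy in Q],(255,0,255))
poly([[sx*.058,sy*.126,.012] for sx,sy in Q],(0,0,255))
for y in(.088,0):poly([[sx*.030,y+sy*.0135,.028] for sx,sy in Q],(0,255,0))
p=np.array(s["position"]);cv2.circle(o,tuple((1.5*proj(c,p)[0]).astype(int)),4,(0,255,255),1)
cv2.imwrite("pics/w2.png",o)
E
```

```text
3.2833 [0.52545375 0.20530058 0.12245603] [ 10.   32.1  95.3  -0.   52.7 111.9] [[ 0.979 -0.206 -0.003]
 [-0.206 -0.979 -0.001]
 [-0.003  0.002 -1.   ]]
[0.59401765 0.19238745 0.29870875]
```

View pics/w2.png

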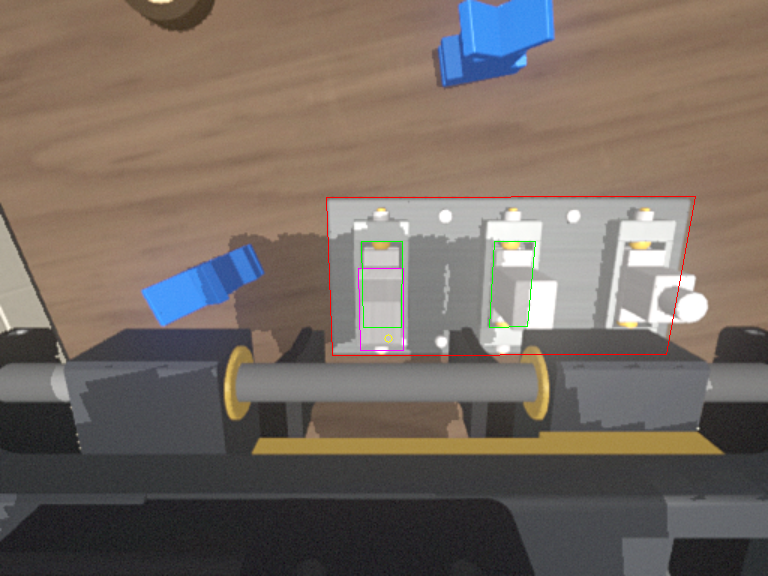

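The overlay matches well: the V-head box at about (381,310) and the nest at (381,285) both fit, and the jaws straddle the block. Descending to grip.

Request:
{"fn": "move_arm", "kwargs": {
  "increments": [
    [0,0,0.1,0,0,0,0.6],
    [0,0,0.2,0,0,0,0.6],
    [0,0,0.272,0,0,0,0.6],
    [0,0,0.272,0,0,0,0.6],
    [0,0,0.272,0,0,0,0.6],
    [0,0,0.272,0,0,0,0.6]
  ]
}}

```text
time_s: 3.83
position: [0.5286, 0.2059, 0.0438]
tcp_rot: [[0.978, -0.207, 0.004], [-0.207, -0.978, 0.001], [0.004, -0.001, -1.0]]
force: [-0.2, -1.5, 0.2]
opening: 0.6
grasp_force: 0.0
```

Request:
{"fn": "move_arm", "kwargs": {
  "increments": [
    [0,0,0,0,0,0,0],
    [0,0,0,0,0,0,0],
    [0,0,0,0,0,0,0],
    [0,0,0,0,0,0,0],
    [0,0,0,0,0,0,0],
    [0,0,0,0,0,0,0],
    [0,0,0,0,0,0,0],
    [0,0,0,0,0,0,0]
  ]
}}

```text
time_s: 4.5
position: [0.5273, 0.2073, 0.0425]
tcp_rot: [[0.979, -0.206, 0.002], [-0.206, -0.979, 0.001], [0.001, -0.001, -1.0]]
force: [-1.0, 2.8, 4.8]
opening: 0.273
grasp_force: 30.0
```

Request:
{"fn": "move_arm", "kwargs": {
  "increments": [
    [0.0035,0,-0.002,0,-0.011,0,0],
    [0.007,0,-0.005,0,-0.022,0,0],
    [0.011,0,-0.008,0,-0.033,0,0],
    [0.0147,0,-0.0107,0,-0.0444,0,0],
    [0.0147,0,-0.0107,0,-0.0444,0,0],
    [0.0147,0,-0.0107,0,-0.0444,0,0],
    [0.0147,0,-0.0107,0,-0.0444,0,0]
  ]
}}

```text
time_s: 5.08
position: [0.5277, 0.2068, 0.0441]
tcp_rot: [[0.968, -0.206, -0.143], [-0.204, -0.979, 0.03], [-0.146, 0.0, -0.989]]
force: [-3.7, 3.2, -1.4]
opening: 0.274
grasp_force: 30.0
```

```bash
python3 - <<'E'
from h import *
s=bot.read_state();print(s["time_s"],s["position"],np.round(s["force"],1),np.round(s["moment"],2),s["grasp_force"],np.round(s["tcp_rot"],3))
c=viewer.capture("wrist");d=viewer.capture("scene")
a=cv2.resize(c["image"][150:250,180:360],(540,300));b=cv2.resize(d["image"][200:260,205:313],(540,300),interpolation=cv2.INTER_CUBIC)
cv2.imwrite("pics/t1.png",np.vstack([a,b]))
E
```

```text
5.0833 [0.52765051 0.20683695 0.04405885] [-3.7  3.2 -1.4] [ 0.95  0.58 -0.01] 30.000318922684528 [[ 0.968 -0.206 -0.143]
 [-0.204 -0.979  0.03 ]
 [-0.146  0.    -0.989]]
```

View pics/t1.png

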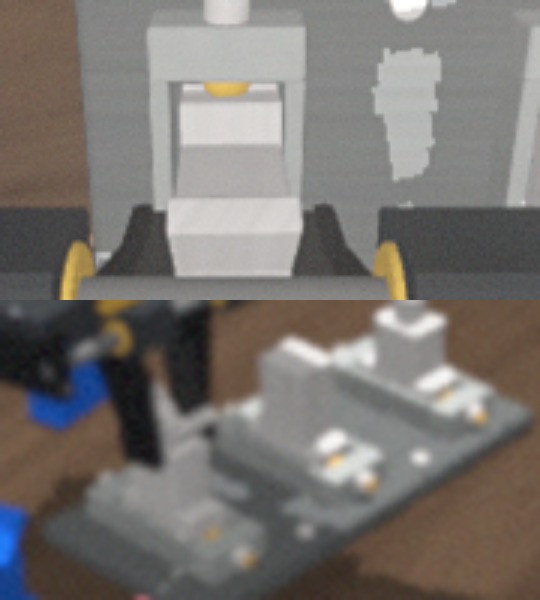

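```bash
cat >> h.py <<'E'
V=[.5095,.1225,-.205]
def world(X):
    X=np.atleast_2d(X);cs,sn=np.cos(V[2]),np.sin(V[2]);return np.c_[X[:,0]*cs-X[:,1]*sn+V[0],X[:,0]*sn+X[:,1]*cs+V[1],X[:,2]]
def blk(X,th,piv,pivpos):  # th deg near-end-up; piv in block, pivpos in nest (x,z)
    X=np.atleast_2d(X)-[piv,0,0];t=np.radians(th);return world(np.c_[X[:,0]*np.cos(t)+X[:,2]*np.sin(t)+pivpos[0],X[:,1]+.088,-X[:,0]*np.sin(t)+X[:,2]*np.cos(t)+pivpos[1]])
E
python3 - <<'E'
from h import *
c=viewer.capture("wrist");cv2.imwrite("pics/t1w.png",c["image"])
F=[[.025,.012,.02],[.025,-.012,.02],[.015,.012,.02],[.015,-.012,.02],[.0235,.012,.072],[.0235,-.012,.072]]
for th in(0,4,8):print(th,np.round(proj(c,blk(F,th,.025,(.025,.012))),1).tolist())
print("nest",np.round(proj(c,world([[.03,.1015,.028],[.03,.0745,.028],[.044,.1065,.028],[.044,.0695,.028]])),1).tolist())
s=bot.read_state();print(s["time_s"],s["position"],np.round(s["force"],1),np.round(s["moment"],2))
E
```

```text
0 [[239.0, 186.3], [273.6, 186.2], [239.4, 199.4], [273.3, 199.3], [233.0, 225.7], [279.0, 225.7]]
4 [[239.0, 184.4], [273.6, 184.3], [239.3, 197.9], [273.4, 197.9], [232.6, 217.1], [279.3, 217.1]]
8 [[238.9, 182.4], [273.7, 182.4], [239.2, 196.4], [273.5, 196.3], [232.3, 208.0], [279.5, 207.9]]
nest [[237.0, 177.5], [275.6, 177.5], [229.0, 158.1], [283.5, 158.0]]
5.2333 [0.52759792 0.2068643  0.04410409] [-3.4  4.4 -0. ] [ 0.94  0.64 -0.  ]
```

The picture shows the block tipped only about 4–5°, with its foot edge near row 183 and the V edge near row 216. That's less than the tool's 8°, so I'll tip further for margin.

Request:
{"fn": "move_arm", "kwargs": {
  "increments": [
    [0.004,0,-0.004,0,-0.014,0,0],
    [0.008,0,-0.008,0,-0.028,0,0],
    [0.008,0,-0.008,0,-0.028,0,0],
    [0.008,0,-0.008,0,-0.028,0,0]
  ]
}}

```text
time_s: 5.57
position: [0.5295, 0.2061, 0.0457]
tcp_rot: [[0.951, -0.206, -0.23], [-0.201, -0.978, 0.048], [-0.235, 0.001, -0.972]]
force: [-4.1, 4.8, -1.5]
opening: 0.271
grasp_force: 30.0
```

```bash
python3 - <<'E'
from h import *
s=bot.read_state();print(s["time_s"],s["position"],np.round(s["force"],1),np.round(s["moment"],2),np.round(s["tcp_rot"],3)[2])
c=viewer.capture("wrist")
a=[cv2.resize(i[150:250,215:300],(340,400),interpolation=cv2.INTER_CUBIC) for i in(cv2.imread("pics/t1w.png"),c["image"])]
cv2.imwrite("pics/t2.png",np.hstack(a))
F=[[.025,0,.02],[.015,0,.02],[.0235,0,.072],[.0235,0,.066]]
for th in(0,4,8,12):print(th,np.round(proj(c,blk(F,th,.025,(.025,.012)))[:,1],1).tolist(),np.round(proj(c,blk(F,th,.025,(.022,.012)))[:,1],1).tolist())
print("nest",np.round(proj(c,world([[.03,.088,.028],[.044,.088,.028]])),1).tolist())
E
```

```text
5.5667 [0.52951082 0.20607999 0.04567948] [-4.1  4.8 -1.5] [ 0.71  0.51 -0.17] [-0.235  0.001 -0.972]
0 [187.8, 200.3, 235.2, 228.5] [191.6, 203.9, 239.7, 233.0]
4 [186.0, 199.0, 227.3, 221.5] [189.8, 202.7, 232.0, 226.0]
8 [184.1, 197.6, 218.8, 213.9] [187.9, 201.3, 223.6, 218.6]
12 [182.1, 196.0, 209.8, 205.9] [186.0, 199.8, 214.8, 210.7]
nest [[255.7, 178.8], [255.6, 160.0]]
```

View pics/t2.png

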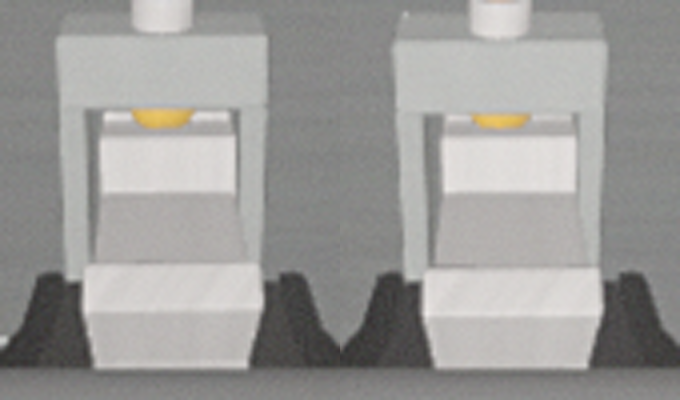

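The pair of crops shows the block turned with the fingers on this last step: the V tip is at row ~216 in both, and the foot edge is at ~184. That puts the tilt at about 7°. Now I'll tip it the other way about its near end.

Request:
{"fn": "move_arm", "kwargs": {
  "increments": [
    [-0.0045,0,-0.002,0,0.017,0,0],
    [-0.009,0,-0.004,0,0.034,0,0],
    [-0.0135,0,-0.006,0,0.05,0,0],
    [-0.018,0,-0.0085,0,0.067,0,0],
    [-0.0225,0,-0.011,0,0.084,0,0],
    [-0.027,0,-0.013,0,0.1,0,0],
    [-0.0307,0,-0.0149,0,0.117,0,0],
    [-0.0307,0,-0.0149,0,0.117,0,0],
    [-0.0307,0,-0.0149,0,0.117,0,0]
  ]
}}

```text
time_s: 6.37
position: [0.525, 0.207, 0.0534]
tcp_rot: [[0.97, -0.205, 0.134], [-0.203, -0.979, -0.029], [0.137, 0.001, -0.991]]
force: [-1.2, 1.3, 2.1]
opening: 0.27
grasp_force: 30.0
```

```bash
python3 - <<'E'
from h import *
s=bot.read_state();print(s["time_s"],s["position"],np.round(s["force"],1),np.round(s["moment"],2),np.round(s["tcp_rot"],3)[2],s["grasp_force"])
c=viewer.capture("wrist");cv2.imwrite("pics/t3w.png",c["image"])
d=viewer.capture("scene")
a=cv2.resize(c["image"][150:250,215:300],(340,400),interpolation=cv2.INTER_CUBIC)
b=cv2.resize(d["image"][200:260,205:265],(400,400),interpolation=cv2.INTER_CUBIC)
cv2.imwrite("pics/t3.png",np.hstack([a,b]))
F=[[.025,0,.02],[.015,0,.02],[.0235,0,.066],[.018,0,.072]]
for th in(0,-4,-8,-12):print(th,[np.round(proj(c,blk(F,th,-.025,(-.025,.012+h)))[:,1],1).tolist() for h in(0,.003,.006)])
print("nest",np.round(proj(c,world([[.03,.088,.028],[.044,.088,.028]])),1).tolist())
E
```

```text
6.3667 [0.5249978  0.20700834 0.05335053] [-1.2  1.3  2.1] [0.33 0.31 0.06] [ 0.137  0.001 -0.991] 29.988334940280765
0 [[183.6, 196.8, 192.7, 203.5], [183.9, 197.3, 193.3, 204.3], [184.3, 197.8, 193.9, 205.2]]
-4 [[186.0, 199.2, 201.4, 213.3], [186.4, 199.8, 202.2, 214.4], [186.8, 200.4, 203.0, 215.5]]
-8 [[188.8, 202.0, 210.7, 223.6], [189.3, 202.6, 211.7, 224.9], [189.7, 203.2, 212.7, 226.2]]
-12 [[192.0, 205.0, 220.5, 234.3], [192.5, 205.7, 221.7, 235.7], [193.0, 206.3, 222.9, 237.3]]
nest [[256.0, 176.7], [256.0, 158.2]]
```

View pics/t3.png

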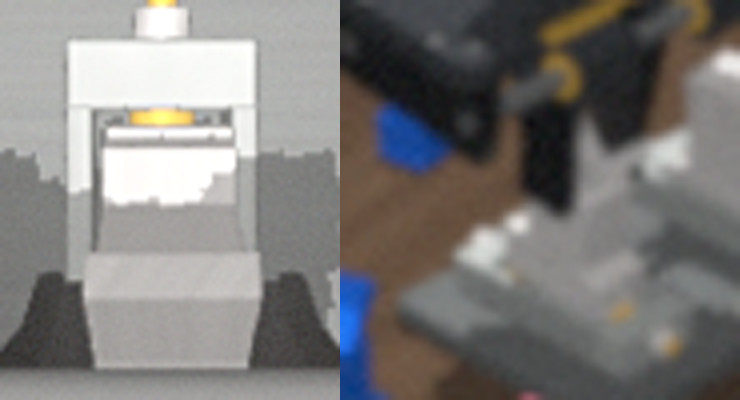

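The V tip is at row ~213 and the foot edge at ~186, so the far end is up about 7–8° with the underside near z = 24 mm. I'll rock the near end up once more to clear it, then level and lift.

Request:
{"fn": "move_arm", "kwargs": {
  "increments": [
    [0.004,0,-0.003,0,-0.012,0,0],
    [0.008,0,-0.0055,0,-0.024,0,0],
    [0.012,0,-0.008,0,-0.036,0,0],
    [0.016,0,-0.011,0,-0.048,0,0],
    [0.02,0,-0.014,0,-0.06,0,0],
    [0.0245,0,-0.0165,0,-0.072,0,0],
    [0.0245,0,-0.0165,0,-0.072,0,0],
    [0.0245,0,-0.0165,0,-0.072,0,0]
  ]
}}

```text
time_s: 7.13
position: [0.5337, 0.2051, 0.0593]
tcp_rot: [[0.975, -0.206, -0.082], [-0.206, -0.978, 0.018], [-0.084, -0.001, -0.996]]
force: [1.0, -0.5, 0.7]
opening: 0.277
grasp_force: 30.0
```

```bash
python3 - <<'E'
from h import *
s=bot.read_state();R=np.array(s["tcp_rot"]);p=np.array(s["position"]);print(s["time_s"],p,np.round(s["force"],1),R.round(3)[2],s["grasp_force"])
n2=world([0,.088,.012])[0]
t=np.array([n2[0],n2[1],p[2]]);
for z in(.065,.082):print((R.T@(np.array([n2[0],n2[1]-.0015,z])-p)/.3).round(4))
E
```

```text
7.1333 [0.53367871 0.20513356 0.05928829] [ 1.  -0.5  0.7] [-0.084 -0.001 -0.996] 29.982261322438717
[-0.0233 -0.0023 -0.0171]
[-0.0281 -0.0023 -0.0736]
```

Forces are near zero, so the block appears loose. Now I'll level it and raise it.

Request:
{"fn": "move_arm", "kwargs": {
  "increments": [
    [-0.006,0,-0.012,0,0.006,0,0],
    [-0.012,0,-0.025,0,0.013,0,0],
    [-0.018,0,-0.038,0,0.02,0,0],
    [-0.023,0,-0.05,0,0.026,0,0],
    [-0.026,0,-0.062,0,0.026,0,0],
    [-0.028,0,-0.074,0,0.026,0,0],
    [-0.028,0,-0.074,0,0.026,0,0],
    [-0.028,0,-0.074,0,0.026,0,0],
    [-0.028,0,-0.074,0,0.026,0,0],
    [-0.028,0,-0.074,0,0.026,0,0]
  ]
}}

```text
time_s: 7.97
position: [0.5261, 0.2067, 0.082]
tcp_rot: [[0.979, -0.206, -0.004], [-0.206, -0.979, 0.001], [-0.004, 0.0, -1.0]]
force: [0.0, -0.1, -1.9]
opening: 0.275
grasp_force: 30.0
```

```bash
python3 - <<'E'
from h import *
s=bot.read_state();print(s["time_s"],s["position"],np.round(s["force"],1),np.round(s["tcp_rot"],3)[2],s["grasp_force"])
c=viewer.capture("wrist");d=viewer.capture("scene")
a=cv2.resize(c["image"][130:250,170:370],(800,300)[:1]+(480,))[:,:]
a=cv2.resize(c["image"][140:250,190:340],(409,300));b=cv2.resize(d["image"][195:260,205:300],(438,300),interpolation=cv2.INTER_CUBIC)
cv2.imwrite("pics/f.png",cv2.resize(np.hstack([a,b]),(790,280)))
E
```

```text
7.9667 [0.526128   0.20674375 0.08202313] [ 0.  -0.1 -1.9] [-0.004  0.    -1.   ] 29.9732935015345
```

View pics/f.png

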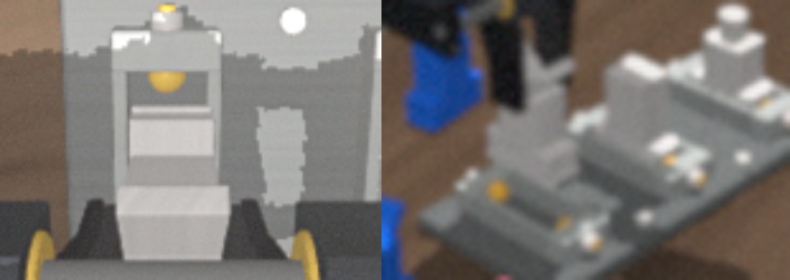

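The block hangs clear above its nest, with its foot at (540,140) over the walls, and the other two blocks are seated. I'll check how upright it is numerically before handing in.

```bash
python3 - <<'E'
from h import *
c=viewer.capture("wrist");s=bot.read_state();p=np.array(s["position"])
F=np.array([[.025,0,.02],[.015,0,.02],[.0235,0,.066],[.018,0,.072]])
cs,sn=np.cos(V[2]),np.sin(V[2])
for th in(-8,-4,0,4,8):
    t=np.radians(th);X=F-[0,0,.030]
    x=X[:,0]*np.cos(t)+X[:,2]*np.sin(t);z=-X[:,0]*np.sin(t)+X[:,2]*np.cos(t)
    print(th,proj(c,np.c_[p[0]+x*cs,p[1]+x*sn,p[2]+z])[:,1].round(1))
E
```

```text
-8 [186.4 199.7 220.7 235.5]
-4 [186.5 200.  215.1 229.4]
0 [186.8 200.5 209.6 223.2]
4 [187.3 201.1 204.3 217.1]
8 [187.9 201.8 199.2 211.2]
```

```bash
python3 -c "
from h import *
print(workorder.hand_in())"
```

```text
the job is handed in; nothing more can be done
None
```

I rocked the V-block loose from the left nest (near end up, far end up, near end up again) and handed the job in with it held near-upright about 2 cm above that nest; `hand_in` gave no verdict, so I can't confirm a pass.

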